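# Hang the wrist rest on the rail and hold the loupe over the pearl ring

### The arm

A 6-joint arm with a two-finger parallel gripper is mounted at the origin on the work surface. World frame = base frame: x ahead of the robot, y to its left, z up, the work surface at z = 0. Lengths are in m, angles in rad, forces in N, time in s.
With the tool pointing down it reaches from about 0.25 to 0.85 m from the base axis. Payload 12.5 kg.
Tool frame: the origin (TCP) lies at the centre of the arm's flange, where the gripper is bolted on; the fingertips stand 186 mm ahead of it and the grasp point (between the pads) lies 167 mm ahead of it; z points along the fingers, y is the direction in which the jaws open and shut (so a half turn about z gives the same grasp; the last joint's range is limited). The gripper opens to 93 mm and grips with 3 to 60 N. Pads are 15 mm wide; open, the fingers measure 128 mm over their backs; the gripper's body (75 mm by 188 mm) begins 65 mm behind the grasp point.
Start: joints at [-1.329, 0.351, 1.652, -0, 1.139, -0.085], TCP at [0.177, -0.521, 0.405] pointing down, gripper open.
Joint ranges: [-2.75, 2.75], [-0.79, 2.1], [0.01, 2.65], [-1.57, 4.71], [0.07, 3.14], [-2.87, 2.87]. Speed limits (rad/s): [2.22, 2.22, 2.79, 3.14, 3.14, 3.14].

### API

Orientations are given as a rotation vector (axis times angle).
In Python, from plant import bot gives the robot as it stands.
- The arm moves only by the shell command python3 -m inch 'ROWS' [FORCE]. ROWS is JSON, a list that holds one entry, the list of rows, each a list of 5 numbers: the finger opening in m, from 0 to 0.093, then the shift along the world's x, y, z in m, then the turn about the world's z in rad. A call has 1 to 5 rows; each row is the pose to reach, as a shift and turn from the pose commanded when the call began; what a row does not reach only later rows make up. A row lasts 1/8 s, in which the tool goes at most 62.5 mm and 10.7 degrees, less where a joint would pass 70% of its speed; a pose out of reach is approached as far as the arm can. A call with a gripper value outside its range is refused whole. The fingers move at their own pace and stop on an object; FORCE is the grip in N (left out, the last holds). Time passes only in rows, so rows that repeat a pose let the fingers close. It gives the time, the measured TCP pose, the force and the opening at its end, in the units of the state.
- bot.state(): the state, without advancing time (a new reading comes with each control period).
- bot.get_image(name): name is "scene" or "top"; returns (picture, depth): 420x560x3 uint8, blue, green, red; 420x560 float32, m along the optical axis (not along the pixel's ray), 0 where there is no reading.
- bot.camera_info(name): a dict with "vertical_fov" (degrees; the focal length in pixels is half the picture's height over the tangent of half this angle, whatever the lens; pixels are square), "cx", "cy" (the principal point, pixels), "camera_from_world" (4x4, takes a point from world to camera coordinates). Camera axes: x right, y up, looking along -z (the intrinsics and any distortion apply to the point x, -y, -z); pixel columns grow to the right and rows downward; lengths in m; the calibration is good to about 2 mm. A picture is of the moment at which its call begins. camera_info takes no time and is no camera call.
- bot.hand_in(): hands the job in, once; it reports no verdict.
The state is a dict: "time": time; "joint_pos": joint angles; "joint_vel": joint speeds; "tau": joint torques, N m; "tcp_pos": TCP position; "orientation": TCP orientation; "force": force on the tool from outside, world axes, zero at the start; "ft_torque": the same for the moment, N m; "finger_gap": finger opening in m.
Only numpy, scipy, OpenCV 4.12 (cv2) and the standard library are available. Lean on these libraries where they do the work, as an engineer would, in place of code of your own. Each camera call takes 0.05 s, during which the arm holds its last target.

### The job

Get the pearl ring ready for inspection: hang the blue-padded wrist rest over the middle of the steel rail so that it sits straight astride the bar, and let go of it. Then take the black loupe by its handle, lift it higher than the rail and the ring clamps before it comes near them, carry it across, and finish while still holding it: level, its lens centred over the golden pearl and about a centimetre above it, touching nothing else. Never bump the ring clamps, never knock the loupe against the rail or the wrist rest, and leave the tin, the jar and the screwdriver where they are.

Things in the scene. Friction and masses are not known exactly. Their poses are not given: they have to be found in the camera images.
- rail: fixed steel rail: a round bar 14 mm in diameter and 240 mm long, its axis 75 mm above the bench, on two posts (14 mm thick, foot discs 40 mm wide) at its ends. Origin on the bench under the middle of the bar; y runs along the bar, z up. The top of the bar is 82 mm above the bench.
- rail_mid (a point): middle of the rail's bar, on its axis, 75 mm above the bench; axes as rail
- rest: loose wrist rest, about 160 g: an upside-down channel 120 mm long (y), 44 wide (x), 50 high (z): blue pad 12 mm thick on top, two aluminium skirts 8 mm thick, between them a slot 28 mm wide, 38 deep, open below and at both ends. Stands on its skirts. Origin: centre of its underside, level with the skirts' lower edges. Grip across its width. On the rail its y lies along the bar, either way round.
- rest_slot (a point): centre of the roof of the wrist rest's slot (underside of the pad), 38 mm above the lower edges of the skirts; axes as rest
- loupe: loose hand loupe, about 70 g, lying level: black hexagonal barrel 40 mm across flats, 22 mm high, opening 32 mm wide with a clear lens, axis vertical; straight aluminium handle 16 mm wide, 26 mm high, from 30 to 92 mm behind the lens axis. Origin on the lens axis at the underside of barrel and handle; z up along the lens axis, the handle points along -x.
- loupe_grip (a point): good place to grip the handle across its 16 mm width (along the loupe's y): 55 mm behind the lens axis, 22 mm above the loupe's underside; axes as loupe
- pearl_clamp: fixed upright ring clamp with the golden pearl ring: steel foot 70 mm in diameter, 12 mm high, slim wooden clamp about 26 mm thick, on top a ring with a golden pearl 15 mm in diameter. Origin on the bench on its vertical axis, z up
- pearl_top (a point): highest point of the golden pearl, 100 mm above the bench, on the clamp's axis
- stone_clamp: the same kind of fixed clamp with another ring, a green square stone (12 mm, top 97 mm above the bench): not the one wanted. The two clamps may be either way round. Origin on the bench on its axis
- tin: red flat tin 60 x 80 x 28 mm, loose, to be left alone; origin at the centre of its underside
- jar: amber jar 52 mm in diameter and 55 mm high, loose, to be left alone; origin at the centre of its underside
- driver: small yellow-handled screwdriver about 170 mm long lying on the bench along its x, loose, to be left alone; origin about its middle at bench level
Mind the look-alikes: they are no part of the job. Several things look just like the rest: the one meant starts nearest to the robot's base.

How it is judged:
On the way, in this order (a step that is already met when the one before it is completed fails the run):
1. the wrist rest hangs straight astride the middle of the rail and is let go (x of rest_slot in the frame of rail_mid between -0.012 and 0.012 m and y of rest_slot in the frame of rail_mid between -0.05 and 0.05 m and z of rest_slot in the frame of rail_mid between 0.003 and 0.012 m and angle between the y axis of rest and the y axis of rail, either way round below 0.2 rad and angle between rest's own z axis and vertical below 0.25 rad and contact force between the fingers and rest below 0.1 N and linear speed of rest below 0.03 m/s), for 0.3 s.
2. the loupe is held by the robot higher than the rail and the clamps (underside above 110 mm) while still more than 70 mm from the pearl, seen from above (height (world z) of loupe above 0.11 m and horizontal distance between loupe and pearl_top above 0.07 m and contact force between the fingers and loupe above 0.5 N), for 0.1 s.
At the end, for the whole second after the job is handed in: Rest let go and still on the bar, within 12 mm across and 50 mm along of the rail's middle, 0.2 rad of the bar's line, 0.25 rad of upright. Loupe held still, touching nothing else: lens axis within 8 mm of the pearl's, underside 3 to 20 mm above its top, within 0.15 rad of level (all of step 1 and horizontal distance between loupe and pearl_top below 0.008 m and z of loupe in the frame of pearl_top between 0.003 and 0.02 m and angle between loupe's own z axis and vertical below 0.15 rad and contact force between the fingers and loupe above 0.5 N and linear speed of loupe below 0.02 m/s and contact force between loupe and pearl_clamp below 0.05 N and contact force between loupe and stone_clamp below 0.05 N and contact force between loupe and rail below 0.05 N and contact force between loupe and rest below 0.05 N and contact force between loupe and jar below 0.05 N); the arm keeps its last pose, push and grip.
It fails at once if a ring clamp or its ring is bumped (over 1 N) by the robot, the loupe or the wrist rest, or the loupe touches the pearl ring's clamp (over 0.3 N) (contact force between loupe and pearl_clamp above 0.3 N or contact force between any of loupe, the arm, the fingers, rest and stone_clamp above 1 N or contact force between any of the arm, the fingers, rest and pearl_clamp above 1 N).
It fails at once if the loupe is knocked against the rail or the wrist rest (over 1 N) (contact force between loupe and rail above 1 N or contact force between loupe and rest above 1 N).
It fails at once if the tin, jar or screwdriver is moved more than 15 mm (distance of any of tin, jar, driver from where it was at the start of the episode above 0.015 m).
It also fails if it takes over 64 s, if anything falls off the work surface, if the arm or the gripper's body presses on something with over 40 N, if the wrist force passes 120 N, or if a joint passes its speed limit or range.

## Working session

There is one attempt and no reset: what is moved stays moved. The work goes in short steps, Python scripts to look and compute and a shell command to move; the robot and the scene stay as the last step left them, time stands still between calls to the robot, and variables do not carry over. Pictures are saved under pics/ and viewed, and the job is handed in when it is done.

```bash
ls; mkdir -p pics; python3 - <<'E'
from plant import bot
import cv2,numpy as np
print(bot.state())
for n in ("scene","top"):
    im,d=bot.get_image(n); cv2.imwrite(f"pics/{n}0.png",im); np.save(f"pics/{n}0.npy",d)
    print(n,bot.camera_info(n))
E
```

```text
pics
{'time': 0.0, 'joint_pos': array([-1.32857942e+00,  3.51198275e-01,  1.65241831e+00,  2.53865863e-06,
        1.13909195e+00, -8.46048297e-02]), 'joint_vel': array([-1.41809348e-04, -2.92262708e-04,  5.71079191e-05, -1.67729068e-04,
        1.34498588e-03,  3.44497914e-04]), 'tau': array([-1.83057677e-03, -4.97325003e+01, -2.85254574e+01,  6.98271627e-02,
        2.57325073e-02, -7.11170378e-05]), 'tcp_pos': array([ 0.17655921, -0.52075121,  0.4042243 ]), 'orientation': array([-3.09864325e+00, -5.10906021e-01,  1.34333133e-04]), 'force': array([-0.60235181, -0.52207915, -0.02173139]), 'ft_torque': array([ 0.02618891,  0.00714192, -0.0158236 ]), 'finger_gap': 0.09315446274853599}
scene {'vertical_fov': 50.704517184845, 'cx': 277.58747045296286, 'cy': 210.42870717772206, 'camera_from_world': array([[-0.09189327,  0.9957544 ,  0.00536758,  0.11283082],
       [-0.78401584, -0.07567408,  0.61611087,  0.38390339],
       [ 0.61390129,  0.05240817,  0.78764116, -1.42754496],
       [ 0.        ,  0.        ,  0.        ,  1.        ]])}
top {'vertical_fov': 42.282244857231, 'cx': 283.1357402439449, 'cy': 216.52672198487136, 'camera_from_world': array([[ 0.01176596, -0.9998095 ,  0.01557319, -0.07181752],
       [ 0.98431268,  0.01432267,  0.17585052, -0.57899465],
       [-0.17604007,  0.01325984,  0.98429369, -1.21716411],
       [ 0.        ,  0.        ,  0.        ,  1.        ]])}
```

View pics/scene0.png

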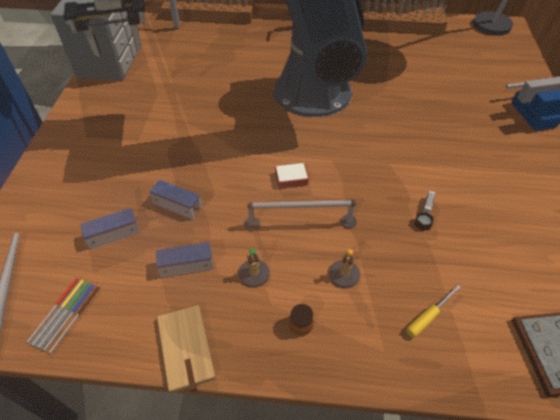

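View pics/top0.png

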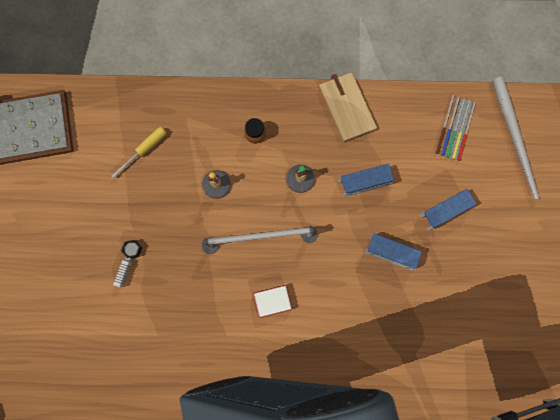

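The top view shows three blue-padded rests at about (397,251), (450,208) and (368,179). The loupe is at (131,250) with its handle at (122,272). The golden pearl is at (214,177), the green stone at (301,170), and the rail runs from (210,243) to (310,234). Next I measure them.

```bash
cat > h.py <<'E'
import numpy as np,cv2
from plant import bot
def K(n):
    c=bot.camera_info(n); f=210/np.tan(np.radians(c["vertical_fov"])/2); return f,c["cx"],c["cy"],np.array(c["camera_from_world"])
def cloud(n,d):
    f,cx,cy,T=K(n); v,u=np.mgrid[:420,:560]
    p=np.stack([(u-cx)/f*d,-(v-cy)/f*d,-d],-1)
    return (p-T[:3,3])@T[:3,:3]
def proj(n,P):
    f,cx,cy,T=K(n); p=np.atleast_2d(P)@T[:3,:3].T+T[:3,3]
    return np.c_[cx+f*p[:,0]/-p[:,2], cy-f*p[:,1]/-p[:,2]]
def ray(n,uv,z):
    f,cx,cy,T=K(n); r=T[:3,:3].T@np.array([(uv[0]-cx)/f,-(uv[1]-cy)/f,-1]); o=-T[:3,:3].T@T[:3,3]
    return o+r*(z-o[2])/r[2]
E
python3 - <<'E'
from h import *
im=cv2.imread("pics/top0.png");d=np.load("pics/top0.npy");W=cloud("top",d)
print("bench z",[W[v,u].round(4) for v,u in((200,150),(300,200),(300,340),(100,200),(200,520),(270,350))])
hsv=cv2.cvtColor(im,cv2.COLOR_BGR2HSV)
m=cv2.inRange(hsv,(100,80,60),(130,255,255))
n,l,s,c=cv2.connectedComponentsWithStats(m)
for i in range(1,n):
    if s[i,4]>200:
        P=W[l==i]; z=np.median(P[:,2]); Q=P[abs(P[:,2]-.05)<.006]
        if len(Q)>50:
            r=cv2.minAreaRect((Q[:,:2]*1000).astype(np.float32)); print("rest",c[i].round(1),z.round(4),r,np.hypot(*r[0]))
for n in("top",):
  for nm,z,uv in [("pearl",.1,(214,177)),("stone",.097,(301,170))]:
    print(nm,ray(n,uv,z),W[uv[1],uv[0]])
cv2.imwrite("pics/topA.png",cv2.resize(im[150:300,100:250],None,fx=5,fy=4,interpolation=cv2.INTER_CUBIC))
s0=cv2.imread("pics/scene0.png")
cv2.imwrite("pics/scA.png",cv2.resize(s0[150:300,230:450],None,fx=3.6,fy=3.6,interpolation=cv2.INTER_CUBIC))
# height maps
h=((W[...,2]>.02)&(W[...,2]<.13))
n,l,s,c=cv2.connectedComponentsWithStats(h.astype(np.uint8))
for i in range(1,n):
    if s[i,4]>40 and c[i][1]<330:
        P=W[l==i]; print(c[i].round(),s[i,4],P.min(0).round(3),P.max(0).round(3))
E
```

```text
bench z [array([0.6248, 0.2594, 0.0029]), array([0.3858, 0.1285, 0.0051]), array([ 0.3899, -0.2017,  0.0037]), array([0.8831, 0.1478, 0.0045]), array([ 0.6394, -0.6489, -0.0017]), array([ 0.4612, -0.2264,  0.0022])]
rest [366.9 178.2] 0.0507 ((676.42919921875, -262.8527526855469), (43.968841552734375, 118.76976776123047), 16.28691864013672) 725.7051957579529
rest [449.9 208. ] 0.0511 ((606.8223876953125, -457.73443603515625), (42.45330047607422, 118.90301513671875), 29.48924446105957) 760.1014564784512
rest [394.4 250.6] 0.0509 ((503.4697265625, -323.9305725097656), (118.8038101196289, 43.43639373779297), 70.06269836425781) 598.6758566799091
pearl [0.66020595 0.09458376 0.1       ] [0.66040351 0.0946761  0.09921879]
stone [ 0.68057283 -0.10320317  0.097     ] [ 0.6804699  -0.10318544  0.09738239]
[514. 126.] 890 [ 0.638 -0.682  0.02 ] [ 0.951 -0.592  0.037]
[ 32. 125.] 2319 [0.716 0.462 0.02 ] [0.891 0.638 0.037]
[357. 117.] 98 [ 0.818 -0.28   0.02 ] [ 0.854 -0.207  0.026]
[255. 129.] 393 [ 0.771 -0.018  0.02 ] [0.82  0.032 0.063]
[151. 140.] 273 [0.732 0.227 0.02 ] [0.805 0.295 0.034]
[367. 179.] 1025 [ 0.639 -0.326  0.02 ] [ 0.713 -0.2    0.058]
[301. 174.] 134 [ 0.671 -0.118  0.02 ] [ 0.691 -0.093  0.102]
[214. 179.] 132 [0.654 0.087 0.02 ] [0.673 0.112 0.103]
[449. 208.] 961 [ 0.559 -0.519  0.021] [ 0.654 -0.396  0.059]
[258. 236.] 724 [ 0.507 -0.134  0.02 ] [0.554 0.117 0.09 ]
[394. 251.] 1073 [ 0.463 -0.386  0.02 ] [ 0.543 -0.262  0.058]
[127. 249.] 59 [0.481 0.284 0.02 ] [0.524 0.314 0.028]
[121. 273.] 199 [0.415 0.296 0.02 ] [0.476 0.327 0.034]
[273. 301.] 894 [ 0.348 -0.088  0.02 ] [0.423 0.001 0.036]
```

```bash
python3 - <<'E'
from h import *
im=cv2.imread("pics/top0.png")
cv2.imwrite("pics/topB.png",cv2.resize(im[140:290,330:490],None,fx=4,fy=4,interpolation=cv2.INTER_CUBIC))
E
```

```text
(no output)
```

View pics/topA.png

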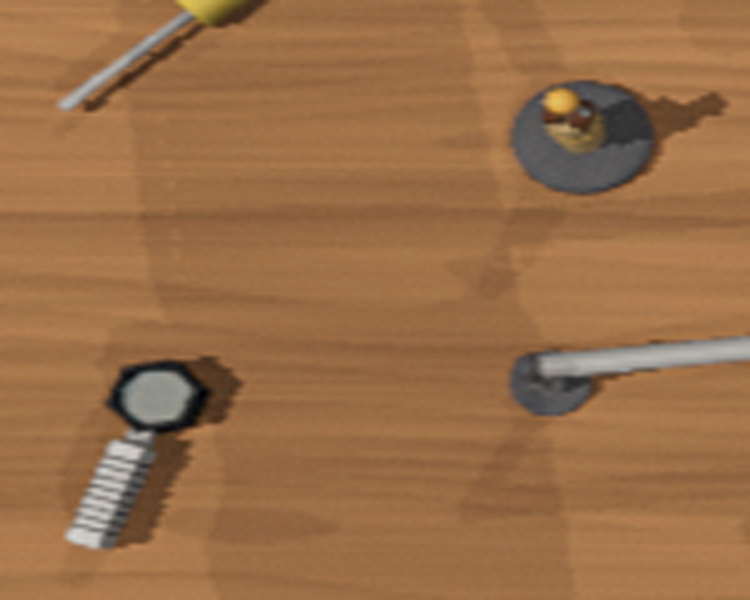

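View pics/scA.png

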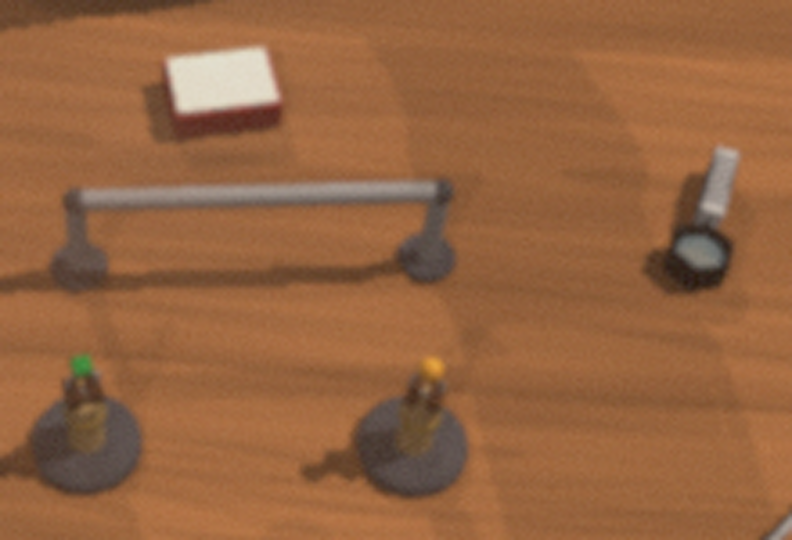

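View pics/topB.png

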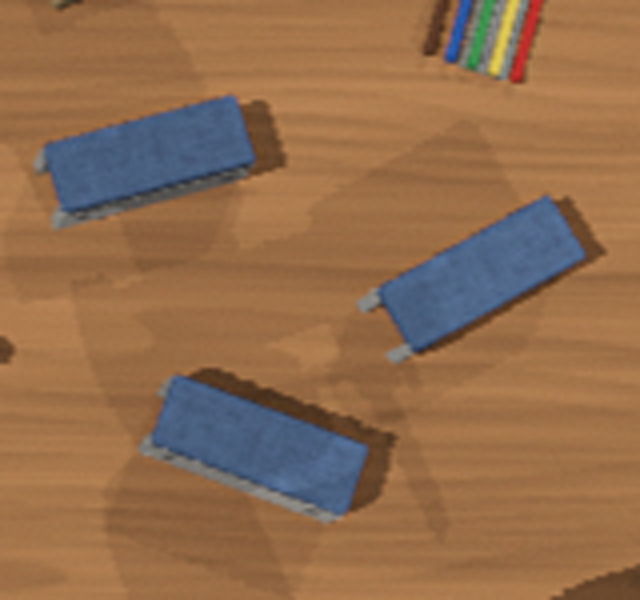

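The three candidates are the rests at (394,251), (450,208) and (367,178), at 0.599 m, 0.760 m and 0.726 m from the base. The nearest is (394,251). The close crop shows a complete blue pad with no lookalike detail, and it is clearly the lowest, i.e. the closest to the robot. Next I measure the rail, pearl and loupe with both cameras.

```bash
python3 - <<'E'
from h import *
for n in("top","scene"):
    im=cv2.imread(f"pics/{n}0.png");d=np.load(f"pics/{n}0.npy");W=cloud(n,d)
    hsv=cv2.cvtColor(im,cv2.COLOR_BGR2HSV)
    print("==",n)
    R=(W[...,0]>.48)&(W[...,0]<.58)&(abs(W[...,1])<.2)&(W[...,2]>.068)&(W[...,2]<.095)
    P=W[R]; v,u=np.nonzero(R)
    l=cv2.fitLine(P[:,:2].astype(np.float32),cv2.DIST_HUBER,0,.01,.01).ravel(); 
    t=(P[:,:2]-l[2:])@l[:2]; mid=l[2:]+l[:2]*(t.min()+t.max())/2
    print("rail mid",mid,"ang",np.degrees(np.arctan2(l[1],l[0])),"len",np.ptp(t),"zmax",np.percentile(P[:,2],95), "n",len(P))
    for nm,lo,hi,z in (("pearl",(12,150,120),(30,255,255),.0925),("stone",(45,120,60),(85,255,255),.093)):
        m=cv2.inRange(hsv,lo,hi)>0
        m&=(W[...,2]>.08)&(W[...,2]<.12)&(W[...,0]>.6)&(W[...,0]<.75)&(abs(W[...,1])<.2)
        v,u=np.nonzero(m); 
        print(nm,len(u),(u.mean(),v.mean()),"ray",ray(n,(u.mean(),v.mean()),z).round(4),"med",np.median(W[m],0).round(4),"zmax",W[m][:,2].max())
    # clamp foot
    # loupe
    A=(W[...,0]>.38)&(W[...,0]<.56)&(W[...,1]>.24)&(W[...,1]<.36)
    H=A&(W[...,2]>.012); P=W[H]
    hd=P[P[:,0]<.475]; hd=hd[hd[:,2]>.018]
    r=cv2.minAreaRect((hd[:,:2]*1000).astype(np.float32)); print("handle rect",r,"z",np.percentile(hd[:,2],[50,95]))
    b=A&(hsv[...,2]<60)&(W[...,2]>.008); v,u=np.nonzero(b)
    c,rr=cv2.minEnclosingCircle(np.c_[u,v].astype(np.float32)); print("barrel",c,rr,ray(n,c,.022).round(4))
    lens=A&(hsv[...,1]<60)&(W[...,0]>.485)
    v,u=np.nonzero(lens); print("lens",(u.mean(),v.mean()),len(u),ray(n,(u.mean(),v.mean()),.011).round(4), np.median(W[lens],0))
    # tin
    m=(W[...,0]>.33)&(W[...,0]<.44)&(abs(W[...,1]+.045)<.06)&(W[...,2]>.02)&(W[...,2]<.035)
    print("tin",cv2.minAreaRect((W[m][:,:2]*1000).astype(np.float32)))
    m=(W[...,0]>.44)&(W[...,0]<.57)&(W[...,1]<-.24)&(W[...,1]>-.41)&(abs(W[...,2]-.05)<.006)
    print("rest",cv2.minAreaRect((W[m][:,:2]*1000).astype(np.float32)))
E
```

```text
== top
rail mid [ 0.53029527 -0.00883812] ang -82.6603 len 0.2539102195257521 zmax 0.08555287186173882 n 696
pearl 30 (np.float64(212.23333333333332), np.float64(174.76666666666668)) ray [0.6673 0.0997 0.0925] med [0.6656 0.0993 0.0984] zmax 0.10254307524153479
stone 25 (np.float64(301.84), np.float64(168.64)) ray [ 0.6849 -0.1053  0.093 ] med [ 0.6836 -0.1054  0.0976] zmax 0.10170922951833791
handle rect ((445.4518127441406, 311.78192138671875), (18.497751235961914, 60.86935806274414), 71.5084228515625) z [0.02611771 0.03061689]
barrel (128.0, 261.5) 22.321613311767578 [0.4727 0.2983 0.022 ]
lens (np.float64(131.15929203539824), np.float64(248.77433628318585)) 226 [0.5041 0.2957 0.011 ] [0.50321697 0.29452449 0.01579003]
tin ((385.31866455078125, -42.25611114501953), (59.74052429199219, 79.83509826660156), 14.794281959533691)
rest ((503.65338134765625, -324.762939453125), (120.36357116699219, 45.475528717041016), 70.24453735351562)
== scene
rail mid [ 0.53503984 -0.00859598] ang -82.60524 len 0.25414821671951837 zmax 0.08309594750589078 n 649
pearl 38 (np.float64(349.1578947368421), np.float64(252.21052631578948)) ray [0.6658 0.1002 0.0925] med [0.6692 0.0992 0.0971] zmax 0.10216672250528247
stone 20 (np.float64(252.25), np.float64(251.15)) ray [ 0.6831 -0.1048  0.093 ] med [ 0.6859 -0.1045  0.0975] zmax 0.09907991900656254
handle rect ((445.15740966796875, 312.5371398925781), (16.82583999633789, 62.511749267578125), 73.55607604980469) z [0.02501483 0.02761292]
barrel (423.43878173828125, 220.79931640625) 8.52386474609375 [0.5111 0.291  0.022 ]
lens (np.float64(424.3070175438597), np.float64(219.49122807017545)) 114 [0.4982 0.2974 0.011 ] [0.50028611 0.29675238 0.01392914]
tin ((386.69537353515625, -41.78301239013672), (60.56122589111328, 80.06716918945312), 14.96959400177002)
rest ((505.09197998046875, -325.06622314453125), (122.19947052001953, 46.312294006347656), 69.08430480957031)
```

```bash
python3 -m inch '[[[0.093,0.03,0.02,0,0.08],[0.093,0.08,0.048,-0.01,0.23],[0.093,0.13,0.078,-0.03,0.4],[0.093,0.18,0.108,-0.05,0.57],[0.093,0.22,0.132,-0.06,0.66]]]'; python3 -m inch '[[[0.093,0.04,0.024,-0.02,0.1],[0.093,0.08,0.048,-0.03,0.2],[0.093,0.107,0.0645,-0.04,0.236],[0.093,0.107,0.0645,-0.04,0.236],[0.093,0.107,0.0645,-0.04,0.236]]]'
python3 - <<'E'
from h import *
s=bot.state();print(s)
for n in("top","scene"):
    im,d=bot.get_image(n);cv2.imwrite(f"pics/{n}1.png",im)
    c=im[150:330,320:500] if n=="top" else im[120:300,60:320]
    cv2.imwrite(f"pics/{n}1c.png",cv2.resize(c,None,fx=3,fy=3,interpolation=cv2.INTER_CUBIC))
E
```

```text
time: 0.72
tcp_pos: [0.3981, -0.3873, 0.3435]
orientation: [-2.762, -1.494, 0.0]
force: [0.1, -0.2, 0.0]
finger_gap: 0.0931
time: 1.35
tcp_pos: [0.5031, -0.3247, 0.3047]
orientation: [-2.573, -1.802, 0.0]
force: [-0.6, -0.4, 0.3]
finger_gap: 0.0926
{'time': 1.35, 'joint_pos': array([-6.50807735e-01,  5.52642334e-01,  1.60791468e+00, -2.14046024e-04,
        9.81518145e-01, -3.02107695e-01]), 'joint_vel': array([-0.01540182, -0.01015938,  0.00037654,  0.00046583, -0.00133   ,
       -0.00081133]), 'tau': array([ 1.23712029e+00, -5.71319783e+01, -2.55549699e+01,  9.70033184e-02,
        3.15107068e-02,  6.04540008e-03]), 'tcp_pos': array([ 0.50310459, -0.32467755,  0.30469125]), 'orientation': array([-2.57267297e+00, -1.80233456e+00,  4.96621656e-04]), 'force': array([-0.64058186, -0.36826879,  0.3358673 ]), 'ft_torque': array([-0.02835664, -0.07582303, -0.05211763]), 'finger_gap': 0.09259688611135868}
```

View pics.

View pics/scene1c.png

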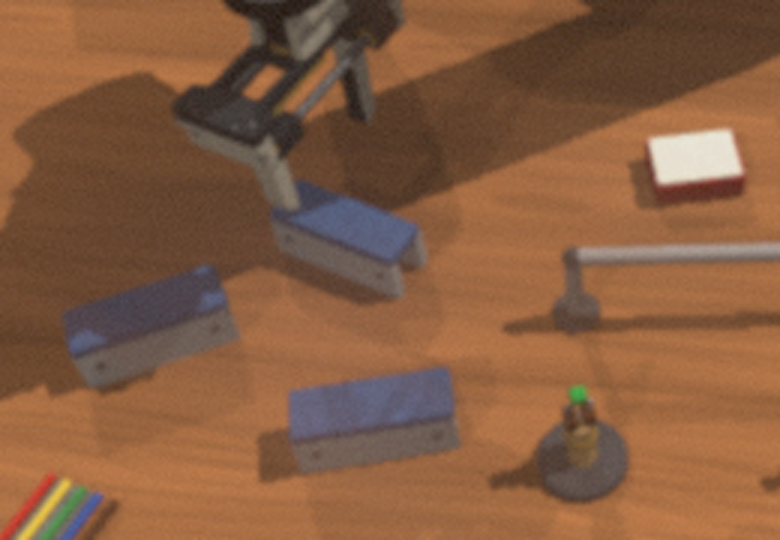

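View pics/top1c.png

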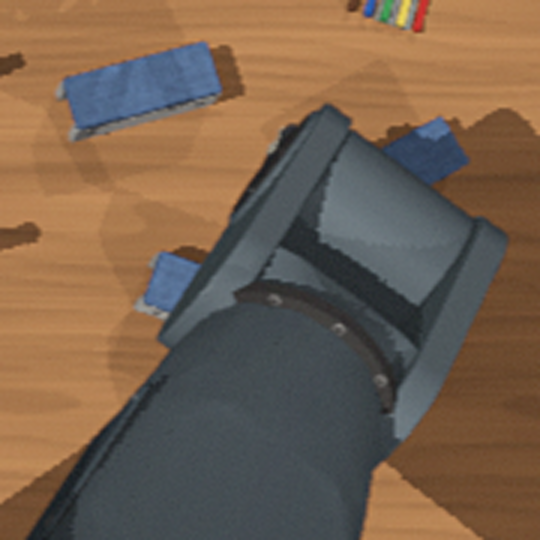

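The gripper sits over the chosen rest (scene crop around (345,245)), with the jaws across its width and the fingers clear of the other rests. I descend and grip.

```bash
python3 -m inch '[[[0.093,0,0,-0.03,0],[0.093,0,0,-0.07,0],[0.093,0,0,-0.095,0],[0.093,0,0,-0.104,0],[0.093,0,0,-0.104,0]]]'; python3 -m inch '[[[0.03,0,0,0,0],[0.03,0,0,0,0],[0.03,0,0,0,0],[0.03,0,0,0,0],[0.03,0,0,0,0]]]' 25;  python3 -m inch '[[[0.03,0,0,0,0],[0.03,0,0,0.005,0],[0.03,0,0,0.02,0],[0.03,0,0,0.05,0],[0.03,0,0,0.08,0]]]'
```

```text
time: 2.08
tcp_pos: [0.5034, -0.3248, 0.2011]
orientation: [2.573, 1.802, 0.0]
force: [-0.2, -0.4, -0.0]
finger_gap: 0.0932
time: 2.7
tcp_pos: [0.5036, -0.3244, 0.2008]
orientation: [2.572, 1.803, 0.0]
force: [0.2, 0.1, 0.4]
finger_gap: 0.0476
time: 3.32
tcp_pos: [0.5035, -0.3243, 0.2825]
orientation: [2.572, 1.803, 0.0]
force: [-0.0, 0.3, -2.1]
finger_gap: 0.0442
```

```bash
python3 -m inch '[[[0.03,0,0,0.02,0],[0.03,0,0,0.035,0],[0.03,0,0,0.04,0],[0.03,0,0,0.04,0]]]'
python3 - <<'E'
from h import *
s=bot.state();print(s["tcp_pos"],s["force"],s["ft_torque"])
im,d=bot.get_image("scene");np.save("pics/s2.npy",d);cv2.imwrite("pics/s2full.png",im)
cv2.imwrite("pics/s2.png",cv2.resize(im[100:280,100:340],None,fx=3,fy=3,interpolation=cv2.INTER_CUBIC))
W=cloud("scene",d);h=cv2.cvtColor(im,cv2.COLOR_BGR2HSV)
m=(cv2.inRange(h,(100,80,40),(130,255,255))>0)&(W[...,2]>.1)&(W[...,2]<.2)&(abs(W[...,0]-.5)<.08)&(abs(W[...,1]+.32)<.09)
P=W[m];print(len(P),np.percentile(P[:,2],[5,50,95]),cv2.minAreaRect((P[:,:2]*1000).astype(np.float32)))
E
```

```text
time: 3.82
tcp_pos: [0.5035, -0.3243, 0.3206]
orientation: [-2.572, -1.803, 0.0]
force: [0.3, 0.3, -1.2]
finger_gap: 0.0439
[ 0.50348644 -0.32431449  0.32058904] [ 0.33896953  0.28047617 -1.16630459] [-0.05871997 -0.01384081 -0.04671718]
276 [0.16831092 0.17023572 0.1719394 ] ((514.9667358398438, -298.4757995605469), (63.194862365722656, 38.15066146850586), 70.13224029541016)
```

View pics/s2.png

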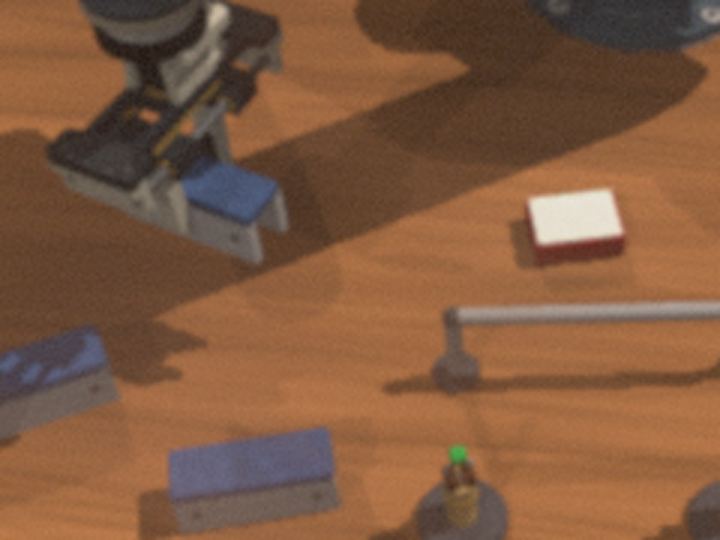

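The rest is held level: top at z 0.170, lower edges at about 0.120, long axis still at 70°. The bar lies at 97.4°, so I carry it over with a turn of +0.475 rad.

```bash
python3 -m inch '[[[0.03,0.002,0.02,0,0.04],[0.03,0.006,0.055,0,0.1],[0.03,0.01,0.095,0,0.18],[0.03,0.014,0.135,0,0.25],[0.03,0.018,0.175,0,0.32]]]'; python3 -m inch '[[[0.03,0.004,0.04,0,0.05],[0.03,0.007,0.08,0,0.1],[0.03,0.009,0.115,0,0.13],[0.03,0.011,0.135,0,0.15],[0.03,0.011,0.1405,0,0.155]]]';python3 -m inch '[[[0.03,0,0,0,0],[0.03,0,0,0,0]]]'
python3 - <<'E'
from h import *
s=bot.state();print(s["tcp_pos"],s["force"],s["orientation"])
for n in ("scene","top"):
    im,d=bot.get_image(n);cv2.imwrite(f"pics/{n}3full.png",im)
    W=cloud(n,d)
    cv2.imwrite(f"pics/{n}3.png",cv2.resize(im[130:310,180:420],None,fx=3,fy=3,interpolation=cv2.INTER_CUBIC))
    h=cv2.cvtColor(im,cv2.COLOR_BGR2HSV)
    m=(cv2.inRange(h,(100,80,40),(130,255,255))>0)&(W[...,2]>.14)&(W[...,2]<.18)&(abs(W[...,0]-.53)<.09)&(abs(W[...,1])<.1)
    P=W[m];print(n,len(P))
    if len(P)>20: print(np.percentile(P[:,2],[5,50,95]),cv2.minAreaRect((P[:,:2]*1000).astype(np.float32)))
    R=(W[...,0]>.48)&(W[...,0]<.58)&(abs(W[...,1])<.2)&(W[...,2]>.068)&(W[...,2]<.095)
    P=W[R]; print(len(P))
    if len(P)>50: print(cv2.fitLine(P[:,:2].astype(np.float32),cv2.DIST_HUBER,0,.01,.01).ravel())
E
```

```text
time: 4.5
tcp_pos: [0.5213, -0.1471, 0.3202]
orientation: [-2.247, -2.194, 0.0]
force: [-0.6, 0.3, -2.2]
finger_gap: 0.0441
time: 5.12
tcp_pos: [0.5322, -0.0073, 0.3203]
orientation: [-2.072, -2.36, 0.001]
force: [-0.4, 0.4, -2.1]
finger_gap: 0.0439
time: 5.38
tcp_pos: [0.5325, -0.0094, 0.3207]
orientation: [-2.077, -2.357, 0.0]
force: [-0.4, -0.1, -2.0]
finger_gap: 0.0437
[ 0.53247522 -0.00941781  0.32066173] [-0.37315481 -0.0769491  -2.00149919] [-2.07668466e+00 -2.35725362e+00  2.37055649e-04]
scene 14
646
[ 0.134786   -0.9908747   0.5392114  -0.03968977]
top 0
151
[ 0.12565067 -0.99207455  0.54284865 -0.10714645]
```

View pics/scene3.png

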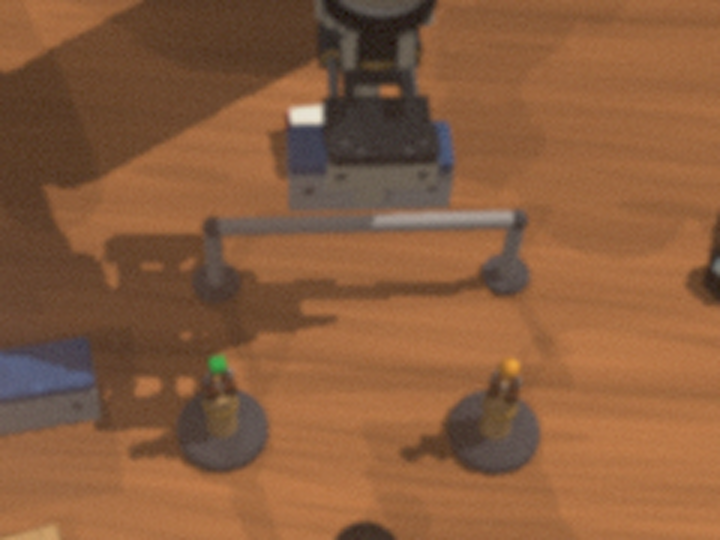

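View pics/top3.png

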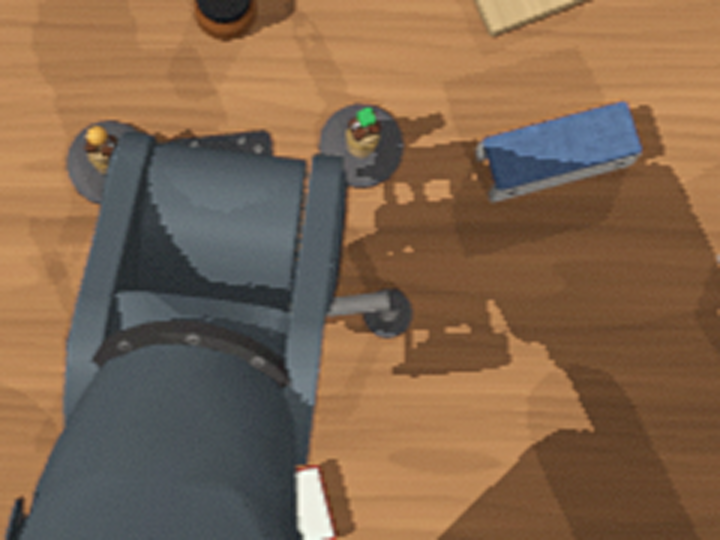

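The rest is over the rail, parallel to the bar (yaw 7.24° against 7.37° measured) and centred between the posts. I lower it slowly.

```bash
python3 -m inch '[[[0.03,0,0,-0.02,0],[0.03,0,0,-0.035,0],[0.03,0,0,-0.042,0],[0.03,0,0,-0.046,0],[0.03,0,0,-0.05,0]]]'; python3 -m inch '[[[0.03,0,0,-0.008,0],[0.03,0,0,-0.016,0],[0.03,0,0,-0.021,0],[0.03,0,0,-0.024,0],[0.03,0,0,-0.025,0]]]'
python3 - <<'E'
from h import *
s=bot.state();print(s["tcp_pos"],s["force"],s["ft_torque"])
im,d=bot.get_image("scene");cv2.imwrite("pics/s4.png",cv2.resize(im[130:310,180:420],None,fx=3,fy=3,interpolation=cv2.INTER_CUBIC))
E
```

```text
time: 6.1
tcp_pos: [0.5327, -0.0089, 0.2709]
orientation: [2.076, 2.358, 0.001]
force: [-0.2, 0.3, -2.2]
finger_gap: 0.0437
time: 6.72
tcp_pos: [0.5326, -0.0089, 0.2456]
orientation: [-2.076, -2.358, 0.0]
force: [0.5, -0.2, -1.5]
finger_gap: 0.044
[ 0.53260628 -0.00886927  0.24561883] [ 0.47302788 -0.23128649 -1.51955834] [-0.02456281 -0.0436164   0.04124346]
```

View pics/s4.png

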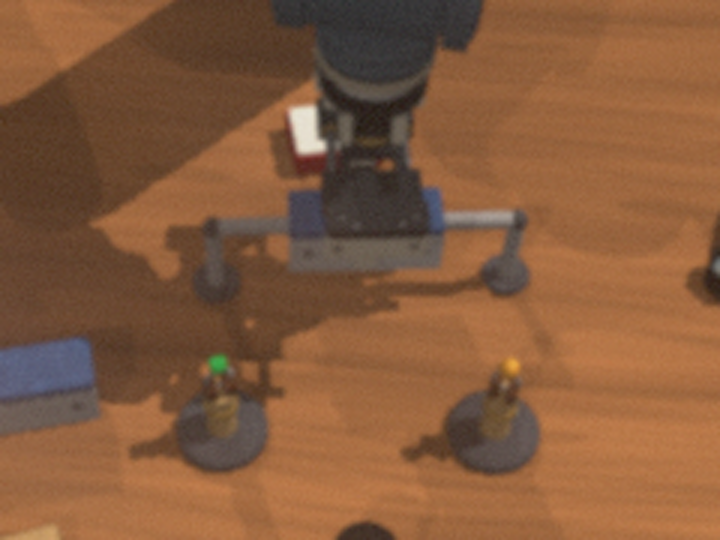

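The rest is astride the bar. I feel for contact before releasing.

```bash
python3 -m inch '[[[0.03,0,0,-0.001,0],[0.03,0,0,-0.001,0]]]'; python3 -m inch '[[[0.03,0,0,-0.001,0],[0.03,0,0,-0.001,0]]]'
```

```text
time: 7.02
tcp_pos: [0.5326, -0.0089, 0.2448]
orientation: [2.076, 2.358, 0.0]
force: [-0.4, 0.4, -1.7]
finger_gap: 0.0441
time: 7.28
tcp_pos: [0.5326, -0.0089, 0.2447]
orientation: [2.076, 2.358, 0.0]
force: [-4.3, -0.3, 10.7]
finger_gap: 0.044
```

```bash
python3 -m inch '[[[0.03,0,0,0.001,0],[0.03,0,0,0.001,0]]]'; python3 -m inch '[[[0.05,0,0,0,0],[0.06,0,0,0,0],[0.065,0,0,0,0],[0.065,0,0,0,0],[0.065,0,0,0,0]]]'
python3 - <<'E'
from h import *
s=bot.state();print(s["tcp_pos"],s["force"],s["finger_gap"])
im,d=bot.get_image("scene");cv2.imwrite("pics/s5.png",cv2.resize(im[150:270,220:380],None,fx=4.5,fy=4.5,interpolation=cv2.INTER_CUBIC))
E
```

```text
time: 7.52
tcp_pos: [0.5326, -0.0089, 0.2448]
orientation: [2.076, 2.358, 0.0]
force: [0.6, 0.8, -1.8]
finger_gap: 0.0436
time: 8.15
tcp_pos: [0.5326, -0.0089, 0.2447]
orientation: [-2.076, -2.358, -0.0]
force: [-0.4, -0.3, -0.3]
finger_gap: 0.0647
[ 0.53257594 -0.00888743  0.24474023] [-0.37515101 -0.27612045 -0.27768015] 0.0647152430988836
```

View pics/s5.png

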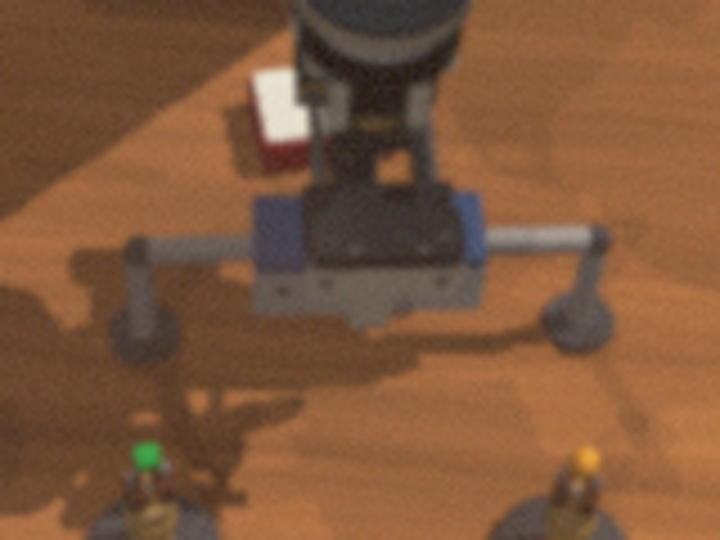

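The rest stays upright with the fingers open (gap 64.7 mm, no finger load). I rise straight up, move off and check it.

```bash
python3 -m inch '[[[0.065,0,0,0.01,0],[0.065,0,0,0.035,0],[0.065,0,0,0.07,0],[0.065,0,0,0.1,0],[0.065,0,0,0.12,0]]]'; python3 -m inch '[[[0.065,-0.01,0.04,0.01,0.15],[0.065,-0.03,0.09,0.01,0.32],[0.065,-0.05,0.14,0.01,0.5],[0.065,-0.07,0.19,0.01,0.68],[0.065,-0.08,0.24,0.01,0.86]]]'
python3 - <<'E'
from h import *
for n in ("scene","top"):
    im,d=bot.get_image(n);cv2.imwrite(f"pics/{n}6full.png",im);np.save(f"pics/{n}6.npy",d)
    W=cloud(n,d)
    h=cv2.cvtColor(im,cv2.COLOR_BGR2HSV)
    m=(cv2.inRange(h,(100,80,40),(130,255,255))>0)&(W[...,2]>.08)&(W[...,2]<.11)&(abs(W[...,0]-.53)<.06)&(abs(W[...,1])<.1)
    P=W[m];print(n,len(P))
    if len(P)>20:
        print(np.percentile(P[:,2],[5,50,95]),cv2.minAreaRect((P[:,:2]*1000).astype(np.float32)))
        A=np.c_[P[:,:2]-P[:,:2].mean(0),np.ones(len(P))];print("tilt",np.linalg.lstsq(A,P[:,2],rcond=None)[0])
E
```

```text
time: 8.82
tcp_pos: [0.5325, -0.0089, 0.367]
orientation: [2.075, 2.357, 0.002]
force: [0.2, 0.3, 0.4]
finger_gap: 0.0649
time: 9.45
tcp_pos: [0.4515, 0.2326, 0.3756]
orientation: [0.895, 3.011, 0.001]
force: [0.6, 0.9, -0.5]
finger_gap: 0.0649
scene 0
top 963
[0.09023586 0.09461316 0.09860111] ((532.5713500976562, -8.497913360595703), (43.458885192871094, 116.49547576904297), 7.352197647094727)
tilt [-0.10187412 -0.01547437  0.09451698]
```

View pics/scene6full.png

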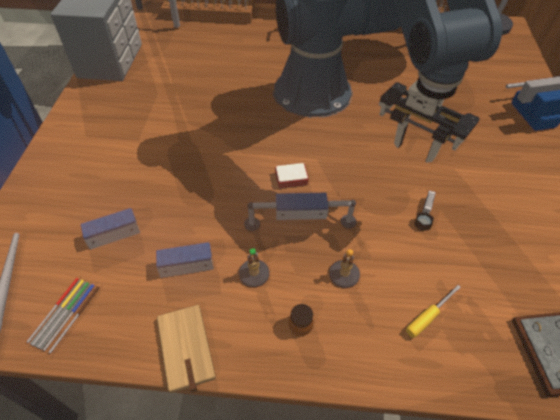

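View pics/top6full.png

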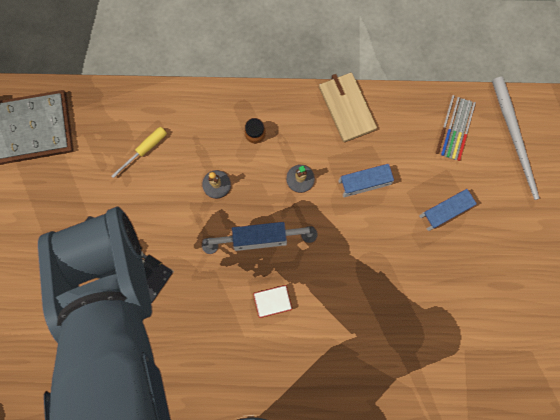

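The rest sits at (0.5326, -0.0085), parallel to the bar, with its top at 94.5 mm (94 expected), so it is good. Now the loupe: grip point at about (0.451, 0.310), jaws to yaw 73°.

```bash
python3 -m inch '[[[0.06,0,0.03,-0.01,0.1],[0.06,-0.0015,0.06,-0.03,0.2],[0.06,-0.0015,0.079,-0.06,0.28],[0.06,-0.0015,0.079,-0.075,0.28],[0.06,-0.0015,0.079,-0.075,0.28]]]'
python3 - <<'E'
from h import *
s=bot.state();print(s["tcp_pos"],s["orientation"])
d=np.load("pics/top0.npy");W=cloud("top",d)
m=(W[...,0]>.44)&(W[...,0]<.57)&(W[...,1]<-.24)&(W[...,1]>-.41)&(abs(W[...,2]-.05)<.006);P=W[m]
A=np.c_[P[:,:2]-P[:,:2].mean(0),np.ones(len(P))];print("tilt bench",np.linalg.lstsq(A,P[:,2],rcond=None)[0])
for n in("scene","top"):
    im,d=bot.get_image(n);cv2.imwrite(f"pics/{n}7full.png",im)
    c=im[140:260,360:500] if n=="scene" else im[200:320,60:200]
    cv2.imwrite(f"pics/{n}7.png",cv2.resize(c,None,fx=4.5,fy=4.5,interpolation=cv2.INTER_CUBIC))
E
```

```text
time: 10.18
tcp_pos: [0.4512, 0.3092, 0.2994]
orientation: [-0.479, -3.104, 0.002]
force: [-0.0, -0.2, 0.9]
finger_gap: 0.06
[0.45115018 0.30922941 0.29937865] [-4.79218704e-01 -3.10356281e+00  1.88235043e-03]
tilt bench [ 0.00054555 -0.00258268  0.05066951]
```

View pics/scene7.png

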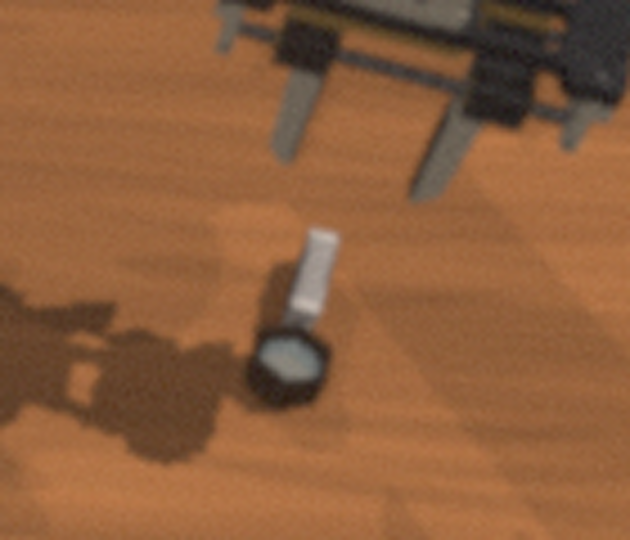

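View pics/top7.png

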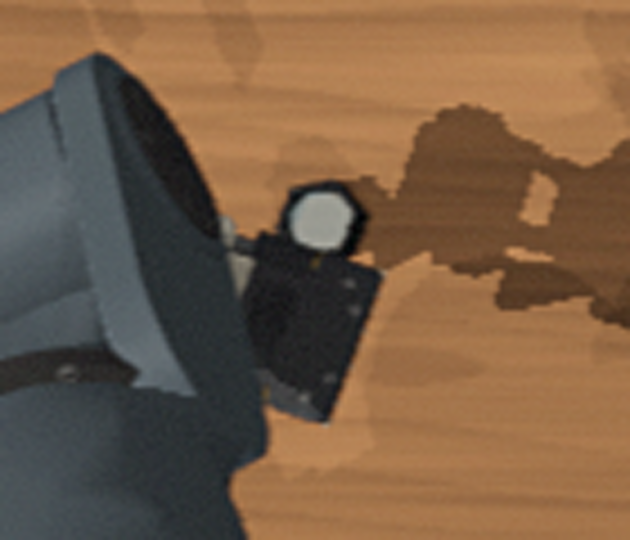

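The open fingers straddle the handle, and the lens shows at scene (422,220). I descend, grip, and recheck the rest's small tilt.

```bash
python3 -m inch '[[[0.06,0,0.001,-0.03,0],[0.06,0,0.001,-0.07,0],[0.06,0,0.001,-0.1,0],[0.06,0,0.001,-0.109,0],[0.06,0,0.001,-0.109,0]]]'
python3 - <<'E'
from h import *
s=bot.state();print(s["tcp_pos"],s["force"])
for n in("scene","top"):
    im,d=bot.get_image(n)
    c=im[140:260,360:500] if n=="scene" else im[200:320,60:200]
    cv2.imwrite(f"pics/{n}8.png",cv2.resize(c,None,fx=4.5,fy=4.5,interpolation=cv2.INTER_CUBIC))
W=cloud("top",d);h=cv2.cvtColor(im,cv2.COLOR_BGR2HSV)
m=(cv2.inRange(h,(100,80,40),(130,255,255))>0)&(W[...,2]>.08)&(W[...,2]<.11)&(abs(W[...,0]-.53)<.06)&(abs(W[...,1])<.1);P=W[m]
A=np.c_[P[:,:2]-P[:,:2].mean(0),np.ones(len(P))];print("tilt rail",np.linalg.lstsq(A,P[:,2],rcond=None)[0],cv2.minAreaRect((P[:,:2]*1000).astype(np.float32)))
E
```

```text
time: 10.9
tcp_pos: [0.4515, 0.311, 0.1916]
orientation: [0.476, 3.105, 0.001]
force: [0.1, -0.0, 1.2]
finger_gap: 0.0602
[0.45150294 0.31101262 0.19157413] [ 0.07754565 -0.03633943  1.19716033]
tilt rail [-0.10930699 -0.01463895  0.09451522] ((532.530517578125, -8.186622619628906), (43.659141540527344, 119.03654479980469), 6.941461563110352)
```

View pics/scene8.png

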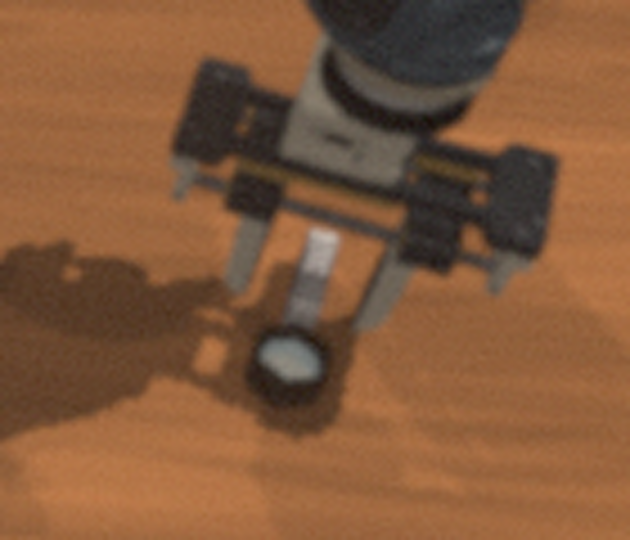

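The rest is steady at about 0.11 rad tilt (limit 0.25). I close on the handle.

```bash
python3 -m inch '[[[0.005,0,0,0,0],[0.005,0,0,0,0],[0.005,0,0,0,0],[0.005,0,0,0,0],[0.005,0,0,0,0]]]' 30; python3 -m inch '[[[0.005,0,0,0,0],[0.005,0,0,0,0],[0.005,0,0,0,0]]]'; python3 -m inch '[[[0.005,0,0,0.003,0],[0.005,0,0,0.015,0],[0.005,0,0,0.04,0],[0.005,0,0,0.07,0],[0.005,0,0,0.1,0]]]';  python3 -m inch '[[[0.005,0,0,0.02,0],[0.005,0,0,0.03,0],[0.005,0,0,0.03,0],[0.005,0,0,0.03,0]]]'
python3 - <<'E'
from h import *
s=bot.state();print(s["tcp_pos"],s["force"],s["orientation"],s["finger_gap"])
for n in("scene","top"):
    im,d=bot.get_image(n);cv2.imwrite(f"pics/{n}9full.png",im);np.save(f"pics/{n}9.npy",d)
    c=im[110:250,350:510] if n=="scene" else im[200:320,60:200]
    cv2.imwrite(f"pics/{n}9.png",cv2.resize(c,None,fx=4.5,fy=4,interpolation=cv2.INTER_CUBIC))
E
```

```text
time: 11.62
tcp_pos: [0.4511, 0.3112, 0.1907]
orientation: [0.475, 3.105, 0.0]
force: [0.1, 0.2, -0.6]
finger_gap: 0.0157
time: 12.0
tcp_pos: [0.4511, 0.3112, 0.1907]
orientation: [0.475, 3.105, 0.0]
force: [-0.1, -0.0, -0.5]
finger_gap: 0.0157
time: 12.62
tcp_pos: [0.451, 0.3111, 0.2924]
orientation: [0.475, 3.105, 0.0]
force: [0.2, -0.7, -0.5]
finger_gap: 0.0156
time: 13.12
tcp_pos: [0.4509, 0.311, 0.32]
orientation: [-0.475, -3.104, 0.001]
force: [0.0, 0.4, -0.4]
finger_gap: 0.0157
[0.45090025 0.31100035 0.31999928] [ 0.01883102  0.37692557 -0.37703117] [-4.75200724e-01 -3.10444488e+00  1.25685238e-03] 0.015737952578189884
```

View pics/scene9.png

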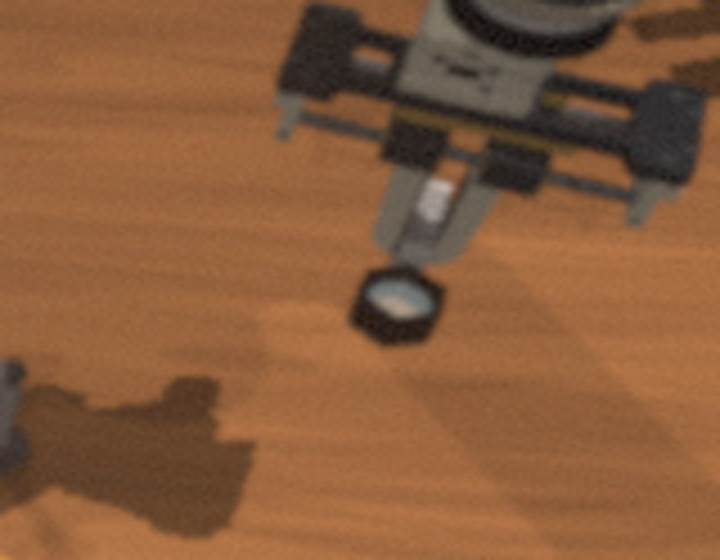

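View pics/top9.png

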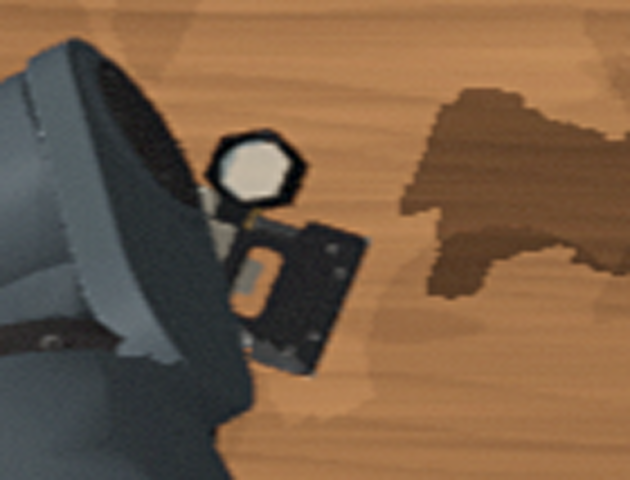

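The loupe is held level in the fingers, with its underside at about 0.130 m, and the gap equals the handle width. Next I measure the lens axis relative to the TCP.

```bash
cat > lens.py <<'E'
from h import *
def lens(n,im,d,c0,zt,rad=.04):
    W=cloud(n,d); 
    near=(np.hypot(W[...,0]-c0[0],W[...,1]-c0[1])<rad)&(W[...,2]>zt-.035)&(W[...,2]<zt+.008)
    g=im.max(2); dark=near&(g<55)
    k,l,s,c=cv2.connectedComponentsWithStats(dark.astype(np.uint8)); i=1+np.argmax(s[1:,4])
    v,u=np.nonzero(l==i); 
    top=(l==i)&(W[...,2]>zt-.006); P=W[top]
    cc,r=cv2.minEnclosingCircle((P[:,:2]*1000).astype(np.float32))
    e=cv2.minAreaRect((P[:,:2]*1000).astype(np.float32))
    A=np.c_[P[:,:2]-P[:,:2].mean(0),np.ones(len(P))]; t=np.linalg.lstsq(A,P[:,2],rcond=None)[0]
    # opening hole: bright inside the dark hull
    hull=np.zeros_like(g); cv2.fillConvexPoly(hull,cv2.convexHull(np.c_[u,v].astype(np.int32)),1)
    cnt=(hull>0)&(g>=70); k,l2,s2,c2=cv2.connectedComponentsWithStats(cnt.astype(np.uint8)); j=1+np.argmax(s2[1:,4])
    print(n,"n",len(P),"circle",cc,r,"rect",e,"tilt",t.round(3),"zmed",np.median(P[:,2]).round(4),"hole px",c2[j].round(2),s2[j,4],"hole@top",ray(n,c2[j],zt).round(4),"hole@mid",ray(n,c2[j],zt-.011).round(4))
E
python3 - <<'E'
from lens import *
for n in("scene","top"):
    im=cv2.imread(f"pics/{n}9full.png");d=np.load(f"pics/{n}9.npy"); lens(n,im,d,(.5035,.295),.152)
s=bot.state()
print("pred", s["tcp_pos"][:2]+.055*np.array([np.cos(np.radians(-17.4)),np.sin(np.radians(-17.4))]))
E
```

```text
scene n 26 circle (513.0066528320312, 288.228759765625) 17.054645538330078 rect ((518.2120361328125, 285.99237060546875), (34.108123779296875, 11.587776184082031), 66.75052642822266) tilt [-0.109  0.019  0.149] zmed 0.1487 hole px [437.45 187.31] 29 hole@top [0.5165 0.287  0.152 ] hole@mid [0.5065 0.2914 0.141 ]
top n 87 circle (501.85308837890625, 290.9541015625) 22.254737854003906 rect ((504.35748291015625, 290.7635192871094), (40.38862228393555, 36.58108139038086), 72.49095916748047) tilt [-0.001  0.006  0.151] zmed 0.1513 hole px [116.21 242.02] 185 hole@top [0.5019 0.2906 0.152 ] hole@mid [0.5033 0.2939 0.141 ]
pred [0.50344307 0.29460294]
```

```bash
python3 -m inch '[[[0.005,0.01,-0.012,0,0],[0.005,0.033,-0.039,0,0],[0.005,0.06,-0.071,0,0],[0.005,0.09,-0.106,0,0],[0.005,0.115,-0.136,0,0]]]'; python3 -m inch '[[[0.005,0.02,-0.0236,0,0],[0.005,0.035,-0.042,0,0],[0.005,0.045,-0.053,0,0],[0.005,0.0485,-0.0576,0,0],[0.005,0.0485,-0.0576,0,0]]]'; python3 -m inch '[[[0.005,0,0,0,0],[0.005,0,0,0,0]]]'
python3 - <<'E'
from lens import *
s=bot.state();print(s["tcp_pos"],s["force"],s["orientation"],s["finger_gap"])
for n in("scene","top"):
    im,d=bot.get_image(n);cv2.imwrite(f"pics/{n}10full.png",im);np.save(f"pics/{n}10.npy",d)
    try: lens(n,im,d,(.6665,.0999),.152)
    except Exception as e: print(n,e)
    c=im[190:310,270:430] if n=="scene" else im[110:230,140:300]
    cv2.imwrite(f"pics/{n}10.png",cv2.resize(c,None,fx=4.5,fy=4.5,interpolation=cv2.INTER_CUBIC))
E
```

```text
time: 13.85
tcp_pos: [0.5674, 0.1729, 0.3204]
orientation: [-0.476, -3.105, 0.0]
force: [-0.3, 0.5, -0.5]
finger_gap: 0.0158
time: 14.48
tcp_pos: [0.6144, 0.1178, 0.3207]
orientation: [-0.475, -3.105, -0.0]
force: [-0.4, 1.0, 0.1]
finger_gap: 0.0156
time: 14.72
tcp_pos: [0.6143, 0.118, 0.3208]
orientation: [-0.474, -3.106, -0.0]
force: [0.5, -0.6, -0.9]
finger_gap: 0.0157
[0.61431554 0.11804216 0.32084843] [ 0.48874702 -0.62579133 -0.86061455] [-4.74285518e-01 -3.10555778e+00 -9.76797858e-05] 0.0156696382081611
scene attempt to get argmax of an empty sequence
top attempt to get argmax of an empty sequence
```

View pics/scene10.png

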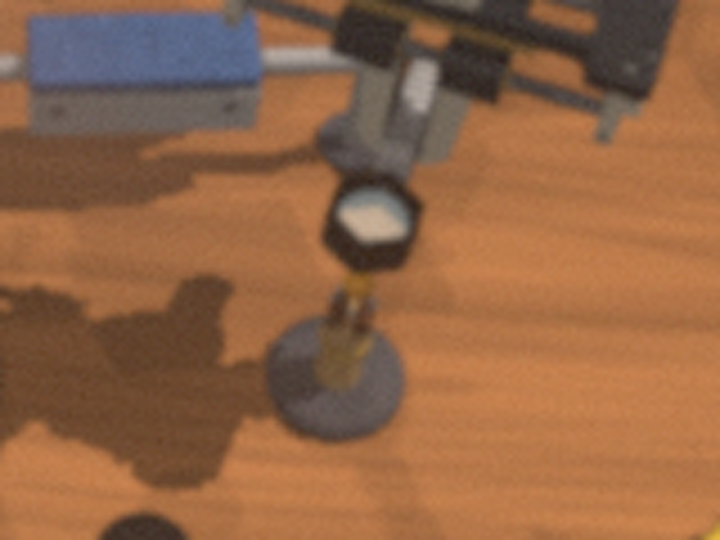

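View pics/top10.png

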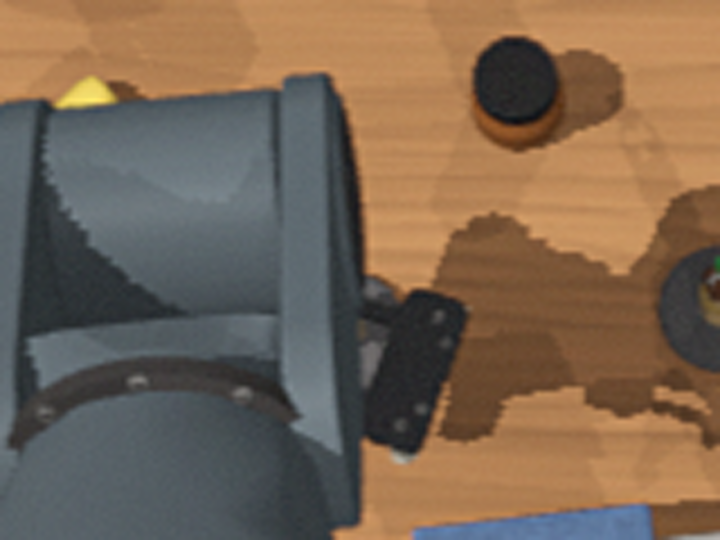

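```bash
python3 - <<'E'
from h import *
im=cv2.imread("pics/scene10full.png")
print(proj("scene",[[.6665,.0999,.0925],[.6665,.0999,.141],[.6665,.0999,.152],[.6665,.0999,.130],[.6665,.1099,.141],[.6765,.0999,.141]]).round(2))
S=6;y0,x0,h,w=215,320,50,60
big=cv2.resize(im[y0:y0+h,x0:x0+w],None,fx=12,fy=12,interpolation=cv2.INTER_CUBIC)
yaw=np.radians(-17.4)
for z,col in((.1318,(0,255,255)),(.1538,(0,255,0))):
  for off in (0,):
    a=yaw+np.radians(30)+np.arange(6)*np.pi/3+0
    for aa,cc in((a,col),(a+np.pi/6,(255,0,255))):
        P=np.c_[.6665+.0231*np.cos(aa),.0999+.0231*np.sin(aa),np.full(6,z)]
        q=(proj("scene",P)-[x0,y0]+.5)*12
        cv2.polylines(big,[q.astype(np.int32)],True,cc,1)
q=(proj("scene",[.6665,.0999,.0925])[0]-[x0,y0]+.5)*12; cv2.circle(big,tuple(q.astype(int)),int(.0075*443/1.0*12*1.0),(255,255,0),1)
cv2.imwrite("pics/fit10.png",big)
E
```

```text
[[349.02 252.48]
 [352.18 239.58]
 [352.93 236.5 ]
 [351.44 242.6 ]
 [357.12 239.97]
 [352.23 243.66]]
```

View pics/fit10.png

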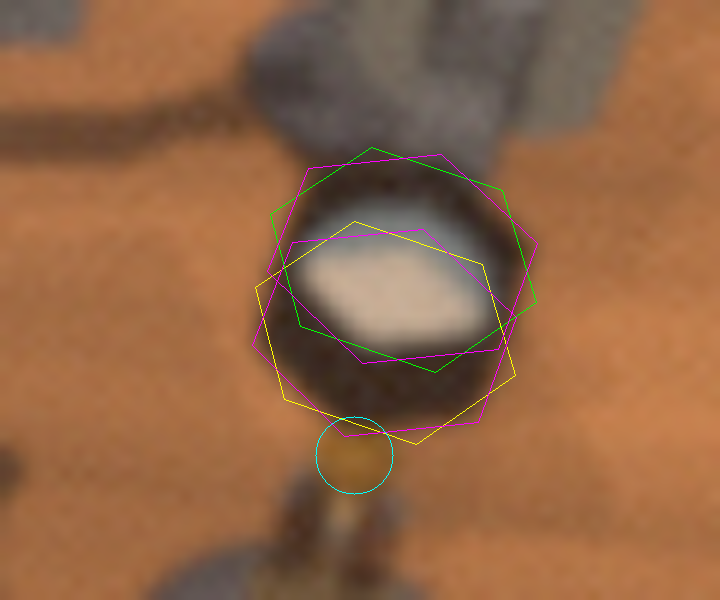

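The model hexagon at the pearl axis matches the barrel outline: centre near row 292 of 293 and sides within about 1 px. The pearl marker also fits, so the lens is within 2 mm of the axis. I lower 19 mm.

```bash
python3 -m inch '[[[0.005,0,0,-0.004,0],[0.005,0,0,-0.009,0],[0.005,0,0,-0.014,0],[0.005,0,0,-0.018,0],[0.005,0,0,-0.019,0]]]'; python3 -m inch '[[[0.005,0,0,0,0],[0.005,0,0,0,0],[0.005,0,0,0,0],[0.005,0,0,0,0]]]'
python3 - <<'E'
from h import *
s=bot.state();print(s["tcp_pos"],s["force"],s["orientation"],s["finger_gap"])
imt,dt=bot.get_image("top");W=cloud("top",dt);hh=cv2.cvtColor(imt,cv2.COLOR_BGR2HSV)
m=(cv2.inRange(hh,(100,80,40),(130,255,255))>0)&(W[...,2]>.08)&(W[...,2]<.11)&(abs(W[...,0]-.53)<.06)&(abs(W[...,1])<.1);P=W[m]
A=np.c_[P[:,:2]-P[:,:2].mean(0),np.ones(len(P))];print("rest",len(P),np.linalg.lstsq(A,P[:,2],rcond=None)[0],cv2.minAreaRect((P[:,:2]*1000).astype(np.float32)))
im,d=bot.get_image("scene")
y0,x0,h,w=215,320,50,60
big=cv2.resize(im[y0:y0+h,x0:x0+w],None,fx=12,fy=12,interpolation=cv2.INTER_CUBIC)
for z,c in((.111,(0,255,255)),(.133,(0,255,0))):
    a=np.radians(-17.4)+np.arange(6)*np.pi/3
    q=(proj("scene",np.c_[.6665+.0231*np.cos(a),.0999+.0231*np.sin(a),np.full(6,z)])-[x0,y0]+.5)*12
    cv2.polylines(big,[q.astype(np.int32)],True,c,1)
cv2.imwrite("pics/fit11.png",big);cv2.imwrite("pics/s11.png",im)
E
```

```text
time: 15.45
tcp_pos: [0.6145, 0.1175, 0.3013]
orientation: [-0.475, -3.105, 0.0]
force: [-0.8, 0.7, -0.5]
finger_gap: 0.0155
time: 15.95
tcp_pos: [0.6146, 0.1175, 0.3018]
orientation: [0.475, 3.105, 0.0]
force: [-0.3, -1.0, -1.7]
finger_gap: 0.0158
[0.61457793 0.11753443 0.30179971] [-0.28148158 -0.96937829 -1.67702905] [4.75361960e-01 3.10533034e+00 6.01204807e-05] 0.015822117802098055
rest 972 [-0.09234644 -0.01032749  0.09455524] ((532.9511108398438, -8.980449676513672), (43.63733673095703, 117.26056671142578), 6.713627338409424)
```

View pics/fit11.png

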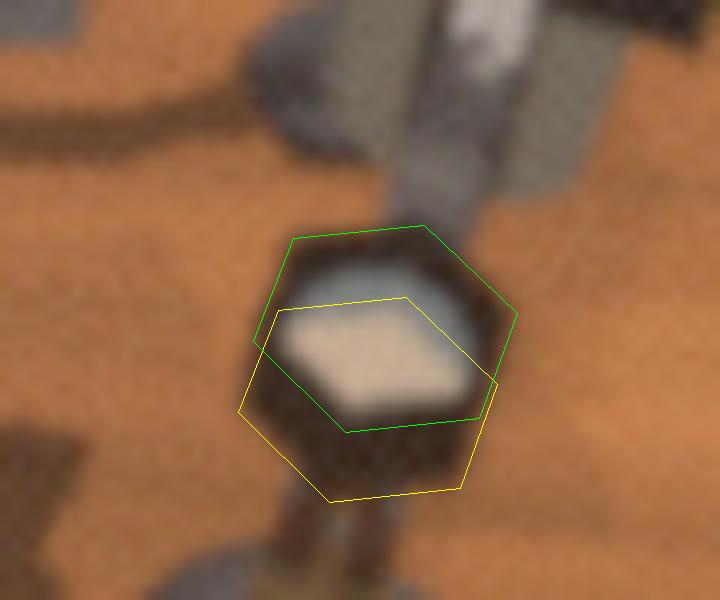

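View pics/s11.png

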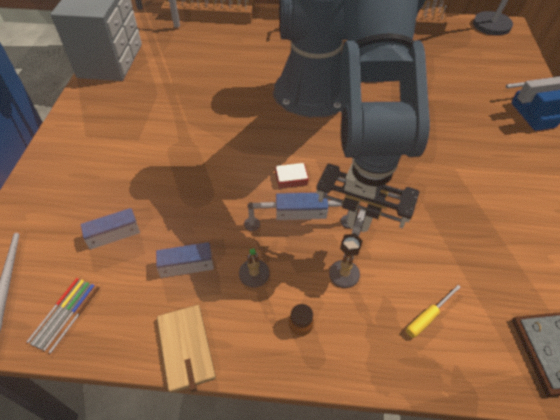

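The overlay matches the barrel outline, with the sides within 1 px and the loupe level. The rest is unchanged and the tin, jar and screwdriver are in place. Handing in.

```bash
python3 -c "
from plant import bot
print(bot.hand_in()); s=bot.state(); print(s['time'],s['tcp_pos'],s['finger_gap'])"
```

```text
the job is handed in; nothing more can be done
None
the job is handed in; nothing more can be done
```

The wrist rest is hanging on the rail and let go. The loupe is held level over the golden pearl. I handed the job in at about 16 s of the 64 s allowed; no verdict was reported.

- **Wrist rest:** I took the one nearest the base (0.60 m away; the other two are at 0.73 and 0.76 m). The last check put it within about 1 mm of the rail's measured middle and within 0.02 rad of the bar's line, with the top of the pad at 94.5 mm. It leans about 0.1 rad to one side. That lean stayed steady over three checks and is inside the 0.25 rad limit.
- **Loupe:** I gripped it by the handle and lifted it to about 130 mm before carrying it across. It finished with its underside about 11 mm above the pearl.
- **Lens over the pearl:** The scene camera's outline put the lens within about 2 mm of the pearl's axis. The top camera could not confirm this because the arm blocked its view. Two earlier estimates of the lens position, from the top camera and from the arm's own readings, differed by about 2.5 mm, but both fall within the 8 mm limit.
- **Forces and loose items:** The final force reading (up to 1.7 N) was a little above the earlier scatter, but it showed no sign of contact. The tin, jar and screwdriver looked untouched in the last picture; I did not measure them again.

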